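Sort the salvaged parts into their trays and dock the module

ROBOT

A 7-joint arm with a two-finger parallel gripper is mounted at the origin on a cart in front of the work surface, level with it; the furniture and walls round the work are solid. World frame = base frame: x ahead of the robot, y to its left, z up, the work surface at z = 0. Lengths are in m, angles in rad, forces in N, time in s.
With the tool pointing down it reaches from about 0.35 to 0.775 m from the base axis. Payload 3.1 kg.
Tool frame: the origin (TCP) lies on the centre line of the jaws, within the pads' length; the fingertips stand 8 mm ahead of it and the grasp point (between the pads) lies 11 mm behind it (env.tcp_to_tips is the distance from the TCP to the fingertips, in m); z points along the fingers, y is the direction in which the jaws open and shut (so a half turn about z gives the same grasp; the last joint's range is limited). The gripper opens to 85 mm and grips with 20 to 120 N. Pads are 22 mm wide; open, the fingers measure 114 mm over their backs; the gripper's body (76 mm by 85 mm) begins 54 mm behind the grasp point. The pads swing forward as they close: fully open they stand 13 mm farther back than shut.
Start: joints at [1.145, 0.311, 0.014, 1.512, -0.004, 1.319, -0.027], TCP at [0.206, -0.51, 0.239] pointing down, gripper open.
Joint ranges: [-2.7, 2.7], [-0.3, 1.91], [-1.27, 1.3], [0.12, 2.57], [-1.44, 4.58], [0.2, 2.03], [-3.05, 3.05]. Speed limits (rad/s): [2.79, 2.79, 3.14, 3.14, 3.14, 3.14, 3.14].

INTERFACE

Orientations are given as [roll, pitch, yaw] about the fixed x, y, z axes, in that order (R = Rz(yaw) Ry(pitch) Rx(roll)).
In Python, from rig import env, move_gripper, solve_ik, cams, ticket, read_clock, read_qpos, read_qd, read_joint_torque, read_ee_pos, read_orientation, read_ft_force, read_wrist_torque, read_opening gives the robot as it stands. Calls block until the motion is done:
- env.move_to(position, orientation): joint-space move of the TCP to a pose.
- env.move_l(position, rate=0.15, attitude=None, f_stop=None): straight line of the TCP; attitude=None keeps the orientation; rate is the mean speed in m/s. With f_stop (N) it stops when the force on the tool has changed by that much, and returns True; else False.
- env.move_j(angles): joint-space move.
- move_gripper(opening): finger opening in m; the grip force is fixed at half the most; returns when the fingers have stopped.
- env.pause(seconds).
- solve_ik(position, orientation): joint angles nearest the present ones, or None.
- cams.grab_frame(name): name is "side" or "top" or "wrist"; returns a dict with "color" (480x640x3 uint8, red, green, blue), "mtx" (3x3 intrinsics, pixels), "world_to_cam" (4x4, takes a point from world to camera coordinates). Camera axes: x right, y up, looking along -z (the intrinsics and any distortion apply to the point x, -y, -z); pixel columns grow to the right and rows downward; lengths in m; the calibration is good to about 2 mm. A picture is of the moment at which its call begins. There is no depth.
A pose or a line that the arm cannot do raises env.PlanningError and nothing moves.
- ticket.hand_in(): hands the job in, once; it reports no verdict.
Readings, each from a call of its own:
- read_clock(): time.
- read_qpos(): joint angles.
- read_qd(): joint speeds.
- read_joint_torque(): joint torques, N m.
- read_ee_pos(): TCP position.
- read_orientation(): TCP orientation.
- read_ft_force(): force on the tool from outside, world axes, zero at the start.
- read_wrist_torque(): the same for the moment, N m.
- read_opening(): finger opening in m.
Only numpy, scipy, OpenCV 4.12 (cv2) and the standard library are available. Lean on these libraries where they do the work, as an engineer would, in place of code of your own. Each camera call takes 0.05 s, during which the arm holds its last target.

TASK

Sort the four loose electronic parts on the bench: lay the heat sink and the terminal strip flat, and stand the capacitor upright, each on the floor of the tray that already holds one of its kind, and slide the flat module level under the bar into the empty slot of the dock until it is home against the stop, like the one beside it. Leave the wire spool and the power brick where they are, and keep clear of the tall cabinet behind.

Things in the scene. Friction and masses are not known exactly. Their poses are not given: they have to be found in the camera images.
- heatsink: Loose finned aluminium heat sink, silver-grey, 40 x 40 x 18 mm high, about 50 g. Origin at the centre of its underside, z up; the sides are plain and may be gripped across x or across y.
- capacitor: Loose black upright can capacitor with a silver top, 18 mm diameter, 32 mm high, about 15 g. Origin at the centre of its underside, z up its axis.
- terminal_block: Loose green terminal strip with a row of holes and screws, 14 (x) x 52 (y) x 17 mm high, about 20 g. Origin at the centre of its underside, z up.
- module: Loose flat light-grey stick-shaped plug-in module, 15 mm wide (x), 9 mm high, about 20 g. Origin on its underside, z up; along its y axis the solid body reaches from -25 mm to +31 mm, and a small black pull loop at the -y end reaches to -30 mm. The +y end is plain.
- heatsink_tray: Fixed open grey tray that already holds one (smaller, 30 x 30 x 12 mm) finned heat sink, which is fixed. Origin at the centre of the tray's underside. Outside 100 (x) x 108 (y) x 12 mm high, walls 3 mm, floor 3 mm thick. The sample is centred at tray y = +34 mm, x = 0; the rest, round tray y = -18 mm, is empty.
- capacitor_tray: Fixed open grey tray of the same make (100 x 108 x 12 mm, walls and floor 3 mm, origin at the centre of its underside) that already holds one (smaller, 16 mm diameter, 26 mm high) black can capacitor, fixed, standing at tray y = +34 mm, x = 0; the rest, round tray y = -18 mm, is empty.
- terminal_tray: Fixed open grey tray of the same make (100 x 108 x 12 mm, walls and floor 3 mm, origin at the centre of its underside) that already holds one green terminal strip, fixed, lying along tray x, centred at tray y = +34 mm; the rest, round tray y = -18 mm, is empty.
- module_dock: Fixed dock: plate 100 (x) x 108 x 3 mm, origin under its centre, front edge at -x. Steel bar along y over x = 16 to 24, z = 16 to 22 mm. Under and behind it 2 slots at y = +26 (holds a fixed module, home, loop to the front) and y = -26 mm (empty), 24 mm wide between black blocks (x = 16 to 46, 16 high), stop face at x = 42 mm. Plate bare before the bar. A module enters sliding level along +x.
- spool: Loose blue spool of wire, standing, 64 mm diameter, 39 mm high, 0.25 kg, a bystander. Origin at the centre of its underside.
- power_brick: Loose black power brick, 44 (x) x 99 (y) x 30 mm high, 0.24 kg, a bystander. Origin at the centre of its underside.
There are look-alikes about, which are no part of the job. What is shaped like the module but purple is not meant.

How it is judged:
By the outcome, as a careful person would: the job done as asked, in the order asked, and still so for the second after the job is handed in, with the robot touching nothing.
It also fails if it takes over 118 s, if anything falls off the work surface, if the arm or the gripper's body presses on something with over 40 N, if the wrist force passes 120 N, or if a joint passes its speed limit or range.

## Working session

There is one attempt and no reset: what is moved stays moved. The work goes in short steps, each a Python script; the robot and the scene stay as the last script left them, time stands still between calls to the robot, and variables do not carry over. Pictures are saved under pics/ and viewed, and the job is handed in when it is done.

```bash
ls; mkdir -p pics; python3 - <<'E'
from rig import *
import cv2
for n in ["side","top","wrist"]:
    f=cams.grab_frame(n); cv2.imwrite(f"pics/a_{n}.png",f["color"][:,:,::-1]); print(n,f["mtx"].tolist(),f["world_to_cam"].round(4).tolist(),[k for k in f])
print(read_clock())
E
```

```text
pics
side [[588.2036351386386, 0.0, 325.0007530921507], [0.0, 588.2036351386386, 246.39265999198392], [0.0, 0.0, 1.0]] [[-0.829, -0.5593, -0.0021, 0.4318], [0.2973, -0.444, 0.8453, -0.1776], [-0.4737, 0.7001, 0.5343, -1.1097], [0.0, 0.0, 0.0, 1.0]] ['color', 'mtx', 'world_to_cam']
top [[513.1146090966313, 0.0, 323.25376847863055], [0.0, 513.1146090966313, 236.05554033207991], [0.0, 0.0, 1.0]] [[0.0058, -1.0, 0.0019, 0.0219], [0.9908, 0.006, 0.1351, -0.5105], [-0.1351, 0.0011, 0.9908, -1.0164], [0.0, 0.0, 0.0, 1.0]] ['color', 'mtx', 'world_to_cam']
wrist [[349.8349691525066, 0.0, 323.33749942347777], [0.0, 349.8349691525066, 235.39112482570846], [0.0, 0.0, 1.0]] [[0.3747, -0.9271, -0.0022, -0.5487], [0.8752, 0.3545, -0.3291, 0.0442], [0.3059, 0.1214, 0.9443, -0.3822], [0.0, 0.0, 0.0, 1.0]] ['color', 'mtx', 'world_to_cam']
0.15
```

View pics/a_top.png

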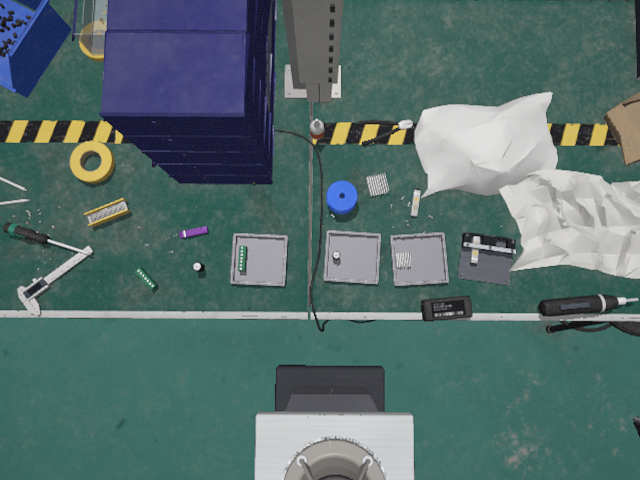

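View pics/a_side.png

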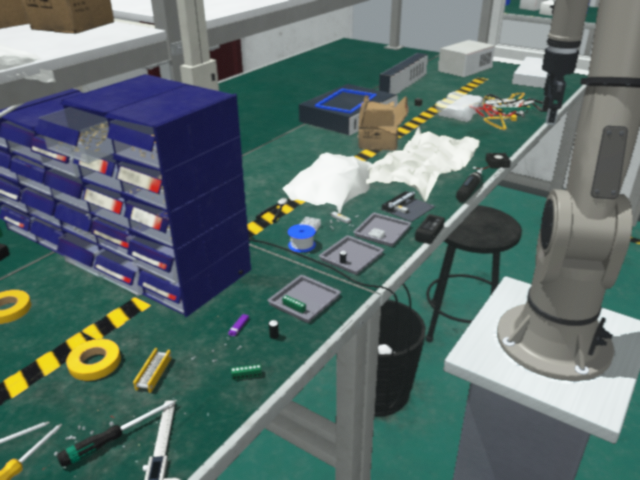

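View pics/a_wrist.png

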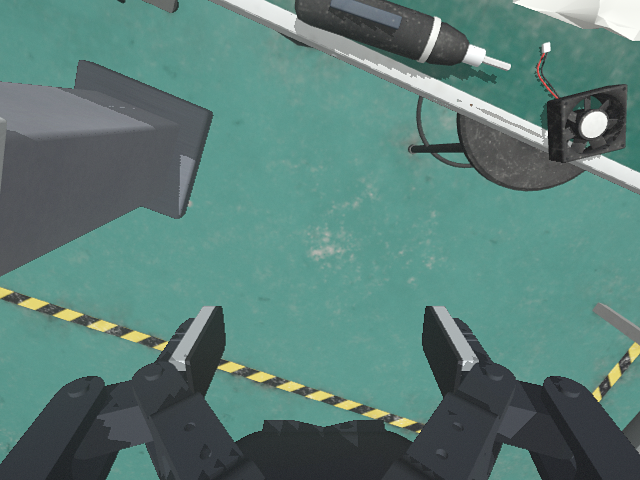

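```bash
cat > h.py <<'E'
from rig import *
import cv2, numpy as np
def ray(f,u,v):
    K=f["mtx"];T=f["world_to_cam"];R=T[:3,:3];c=-R.T@T[:3,3]
    d=R.T@np.array([(u-K[0,2])/K[0,0],-(v-K[1,2])/K[1,1],-1.]);return c,d
def onz(f,u,v,z):
    c,d=ray(f,u,v);return c+d*(z-c[2])/d[2]
def proj(f,p):
    T=f["world_to_cam"];q=T[:3,:3]@np.asarray(p)+T[:3,3];K=f["mtx"]
    return np.array([K[0,2]+K[0,0]*q[0]/-q[2],K[1,2]+K[1,1]*-q[1]/-q[2]])
def crop(f,name,u0,v0,w,h,s):
    im=f["color"][v0:v0+h,u0:u0+w,::-1];cv2.imwrite("pics/"+name,cv2.resize(im,None,fx=s,fy=s,interpolation=cv2.INTER_CUBIC))
E
python3 - <<'E'
from h import *
f=cams.grab_frame("top")
crop(f,"b_l.png",120,160,200,150,4);crop(f,"b_r.png",320,160,200,150,4)
for n,u,v,z in [("cap",199,267,.032),("term",147,279,.017),("hs",377,184,.018),("mod",415,203,.009),("purple",194,232,.009),("t1",259,260,.012),("t2",351,257,.012),("t3",419,260,.012),("dock",488,258,.003)]: print(n,onz(f,u,v,z).round(4))
E
```

```text
cap [0.4456 0.2775 0.032 ]
term [0.4213 0.3871 0.017 ]
hs [ 0.6242 -0.0879  0.018 ]
mod [ 0.5857 -0.169   0.009 ]
purple [0.5208 0.2963 0.009 ]
t1 [0.4624 0.1582 0.012 ]
t2 [ 0.4698 -0.0331  0.012 ]
t3 [ 0.4644 -0.1746  0.012 ]
dock [ 0.4703 -0.3213  0.003 ]
```

View pics/b_l.png

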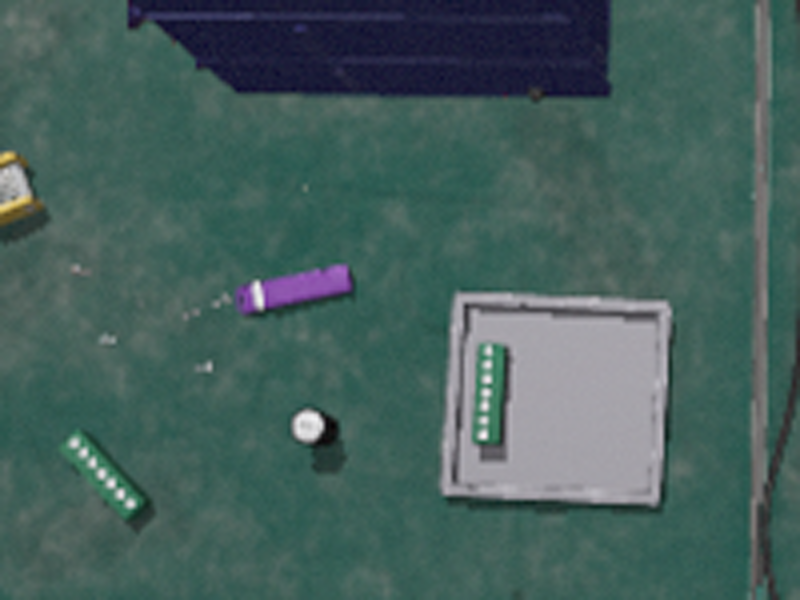

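View pics/b_r.png

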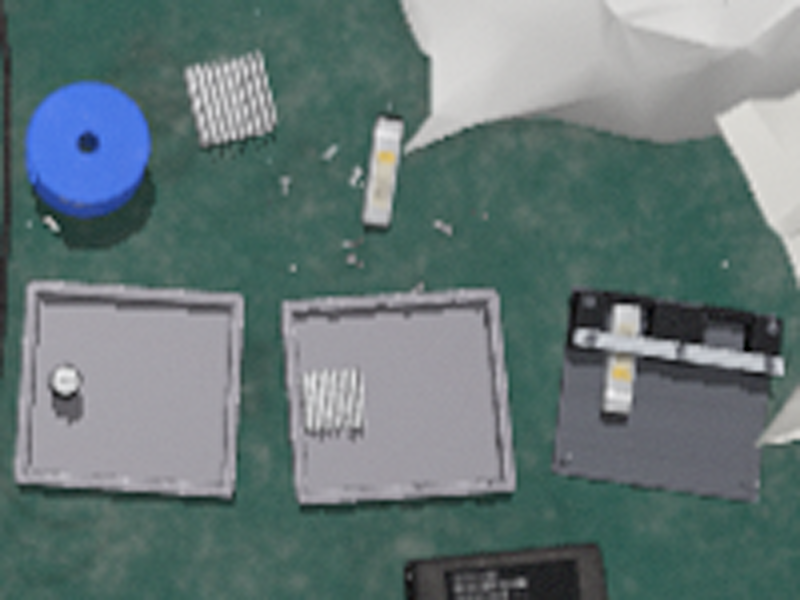

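```bash
python3 - <<'E'
from h import *
f=cams.grab_frame("top")
C=f["color"];hsv=cv2.cvtColor(C,cv2.COLOR_RGB2HSV)
def rect(name,u0,v0,u1,v1,mask,z):
    m=np.zeros(mask.shape,np.uint8);m[v0:v1,u0:u1]=mask[v0:v1,u0:u1]*255
    cs,_=cv2.findContours(m,cv2.RETR_EXTERNAL,cv2.CHAIN_APPROX_NONE)
    c=max(cs,key=cv2.contourArea)[:,0,:].astype(float)
    P=np.array([onz(f,u,v,z)[:2] for u,v in c],np.float32)
    r=cv2.minAreaRect(P*1000);b=cv2.boxPoints(r)
    e=[b[1]-b[0],b[2]-b[1]];L=max(e,key=np.linalg.norm)
    print(name,np.round(r[0],1),np.round(r[1],1),"long axis deg",round(np.degrees(np.arctan2(L[1],L[0])),1))
H,S,V=[hsv[:,:,i].astype(int) for i in range(3)]
lowS=(S<60)&(V>90)
rect("hs",362,168,394,200,lowS,.018)
rect("mod",408,186,422,220,lowS,.009)
g=(H>60)&(H<90)&(S>110)&(V>90)
grn=((C[:,:,1].astype(int)-C[:,:,0]>50)|(V>150))
rect("term",130,262,164,298,grn,.017)
rect("cap",190,258,203,275,V>110,.032)
def quad(n,off,pts,z,s):
    P=np.array([onz(f,off[0]+u/4,off[1]+v/4,z)[:2] for u,v in pts])  # TL TR BR BL
    c=P.mean(0);ex=(P[0]+P[1]-P[2]-P[3])/2;ey=(P[0]+P[3]-P[1]-P[2])/2
    yx=np.arctan2(ex[1],ex[0]);yy=np.arctan2(-ey[0],ey[1])
    print(n,c.round(4),"size",np.linalg.norm(ex).round(4),np.linalg.norm(ey).round(4),"yaw",np.degrees([yx,yy]).round(1))
quad("hst",(320,160),[(285,300),(497,290),(513,490),(300,503)],.012,1)
quad("capt",(320,160),[(30,285),(242,294),(233,497),(17,484)],.012,1)
quad("tert",(120,160),[(457,293),(670,303),(658,505),(443,494)],.012,1)
quad("dock",(320,160),[(572,292),(785,318),(757,498),(556,470)],.003,1)
print(read_opening(),env.tcp_to_tips)
E
```

```text
hs [625.5 -87.6] [48.1 68.2] long axis deg -78.1
mod [ 587.4 -166.9] [24.8 57.8] long axis deg -14.1
term [423.1 391.8] [51.1 13.4] long axis deg 44.0
cap [448.1 283.2] [14.6 15.6] long axis deg -43.7
hst [ 0.4669 -0.1761] size 0.1053 0.1109 yaw [3.3 3.4]
capt [ 0.4691 -0.0365] size 0.1052 0.1115 yaw [-3.2 -2.6]
tert [0.4634 0.1577] size 0.1052 0.1114 yaw [-2.4 -2.5]
dock [ 0.4692 -0.3189] size 0.0955 0.109 yaw [-9.1 -7.1]
0.08532522717594161 0.008
```

```bash
python3 - <<'E'
from h import *
print(read_orientation(), read_clock())
f=cams.grab_frame("top")
P=np.array([onz(f,320+u/4,160+v/4,.018)[:2] for u,v in [(186,68),(263,52),(276,130),(204,146)]]);print(P.mean(0))
M=np.array([onz(f,320+u/4,160+v/4,.009)[:2] for u,v in [(380,117),(403,119),(388,228),(363,225)]]);print(M,M.mean(0))
for name,p,yaws in [("hs",[.6245,-.088,.2],[11.7,101.7,-78.3,-168.3]),("hst",[.467,-.19,.1],[3.4,93.4,-86.6,-176.6]),("term",[.422,.391,.1],[134,-46]),("tert",[.463,.14,.1],[87.5,-92.5]),("tert",[.463,.14,.1],[-2.5,177.5]),
  ("mod",[.587,-.168,.1],[-6.7,173.3]),("dock",[.44,-.34,.1],[-8,172])]:
  for y in yaws:
    q=solve_ik(p,[np.pi,0,np.radians(y)]);print(name,y,None if q is None else np.round(q,2))
E
```

```text
[-3.14050402e+00  3.10334587e-05  3.83831809e-01] 0.25
[ 0.62263306 -0.09014731]
[[ 0.61544208 -0.16959323]
 [ 0.61443234 -0.18180027]
 [ 0.55561609 -0.1727173 ]
 [ 0.55714077 -0.15955197]] [ 0.58565782 -0.17091569]
hs 11.7 [ 0.36  0.53 -0.39  1.32  0.2   1.33 -1.4 ]
hs 101.7 [ 0.49  0.57 -0.62  1.32  0.33  1.35  0.08]
hs -78.3 [ 0.19  0.5  -0.12  1.33  0.06  1.31 -2.87]
hs -168.3 [ 0.52  0.59 -0.67  1.31  0.36  1.36  1.64]
hst 3.4 [ 0.54  0.36 -0.23  1.82  0.1   0.97 -1.25]
hst 93.4 [ 0.72  0.39 -0.47  1.82  0.21  0.99  0.23]
hst -86.6 [ 0.36  0.35 -0.01  1.83  0.    0.96 -2.73]
hst -176.6 [ 0.82  0.41 -0.6   1.81  0.27  1.    1.74]
term 134 [-0.16  0.66 -0.92  1.61  0.56  1.16 -0.45]
term -46 [-1.18  0.52  0.56  1.65 -0.31  1.06 -2.89]
tert 87.5 [ 0.46  0.52 -1.04  1.86  0.51  1.06 -0.83]
tert -92.5 [ 0.48  0.54 -1.07  1.86  0.54  1.07  2.29]
tert -2.5 [ 0.33  0.43 -0.84  1.86  0.38  1.01 -2.28]
tert 177.5 [ 0.48  0.54 -1.07  1.86  0.54  1.07  0.72]
mod -6.7 [ 0.4   0.55 -0.22  1.52  0.13  1.08 -1.54]
mod 173.3 [ 0.64  0.61 -0.59  1.51  0.36  1.13  1.43]
dock -8 [ 0.67  0.44 -0.06  1.69  0.03  1.01 -1.11]
dock 172 [ 1.01  0.49 -0.52  1.67  0.27  1.05  1.83]
```

```bash
python3 - <<'E'
from h import *
env.move_to([.60,-.09,.22],[np.pi,0,np.radians(101.7)])
print(read_clock())
f=cams.grab_frame("wrist");cv2.imwrite("pics/c_w.png",f["color"][:,:,::-1])
print(f["world_to_cam"].round(3).tolist(),read_ee_pos())
for p in ([.6226,-.0901,.018],[.5857,-.171,.009]): print(proj(f,p))
E
```

```text
2.3667
[[0.98, 0.199, -0.001, -0.568], [-0.188, 0.925, -0.33, 0.236], [-0.065, 0.324, 0.944, -0.295], [0.0, 0.0, 0.0, 1.0]] [ 0.59969129 -0.09227925  0.21988629]
[347.50464579 206.17856313]
[297.29905372 268.43008672]
```

View pics/c_w.png

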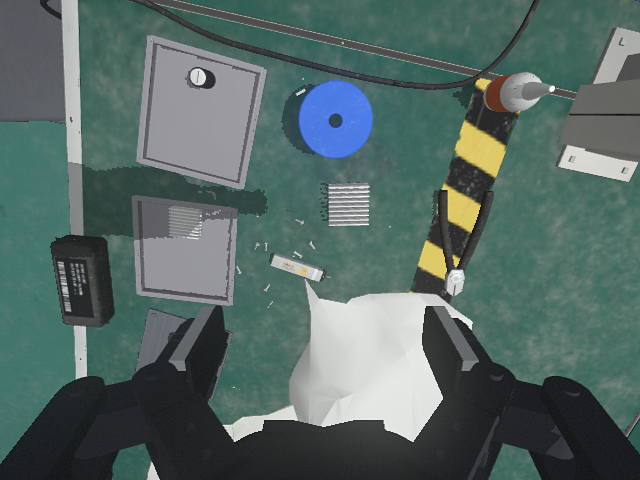

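```bash
python3 - <<'E'
from h import *
f=cams.grab_frame("wrist")
C=f["color"];m=np.zeros(C.shape[:2],np.uint8)
hsv=cv2.cvtColor(C,cv2.COLOR_RGB2HSV);k=((hsv[:,:,1]<60)&(hsv[:,:,2]>90)).astype(np.uint8)*255
m[172:238,318:382]=k[172:238,318:382];m=cv2.morphologyEx(m,cv2.MORPH_CLOSE,np.ones((5,5)))
c=max(cv2.findContours(m,0,1)[0],key=cv2.contourArea)[:,0]
P=np.array([onz(f,u,v,.018)[:2] for u,v in c],np.float32);r=cv2.minAreaRect(P*1000);print("hs",r)
print(read_ee_pos(),read_orientation()[2]*57.3)
crop(f,"c_m.png",250,230,100,75,8)
E
```

```text
hs ((626.9558715820312, -88.29899597167969), (51.87784194946289, 66.32633972167969), 11.517546653747559)
[ 0.59970977 -0.09196675  0.21991273] 101.53022323256229
```

View pics/c_m.png

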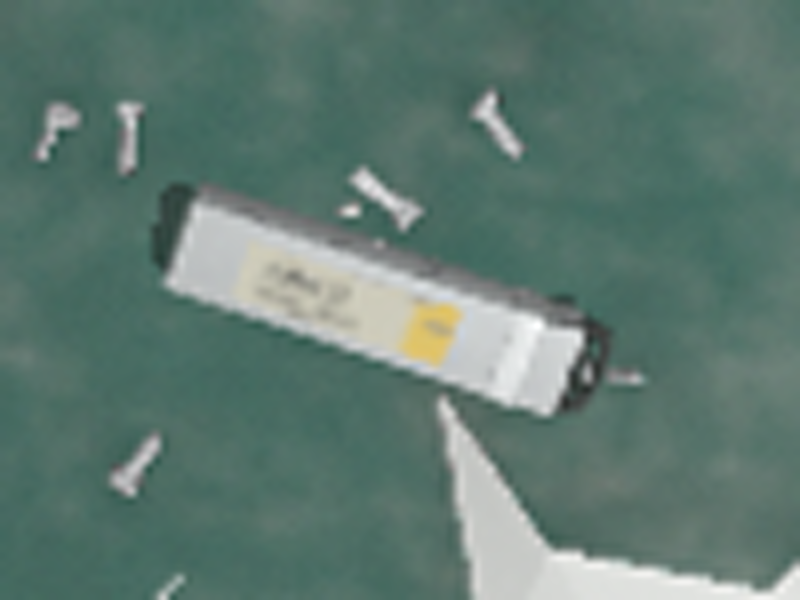

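```bash
cat >> h.py <<'E'
D=np.radians
def rpy(y): return [np.pi,0,D(y)]
def wjaw(): return read_opening(), read_ee_pos().round(4), np.round(read_ft_force(),1), round(read_clock(),1)
E
python3 - <<'E'
from h import *
f=cams.grab_frame("wrist");p=onz(f,349.3,204.3,.018);print(p)
p=(p+[.6226,-.0901,.018])/2
env.move_to([p[0],p[1],.10],rpy(101.7))
env.move_l([p[0],p[1],.011],rate=.12,f_stop=15)
print(wjaw())
move_gripper(0.0);print(wjaw())
env.move_l([p[0],p[1],.10],rate=.15);print(wjaw())
f=cams.grab_frame("wrist");cv2.imwrite("pics/d.png",f["color"][:,:,::-1])
E
```

```text
[ 0.62402597 -0.08723278  0.018     ]
(0.08545063156324637, array([ 0.6243, -0.0886,  0.0122]), array([ 0.6, -0.5,  0.2]), 4.0)
(0.038535642245906054, array([ 0.6241, -0.0886,  0.0119]), array([ 1.3, -0.2,  2.7]), 4.5)
(0.03845564394000782, array([ 0.6223, -0.0888,  0.0988]), array([-0.9, -1.1, -1.5]), 5.2)
```

View pics/d.png

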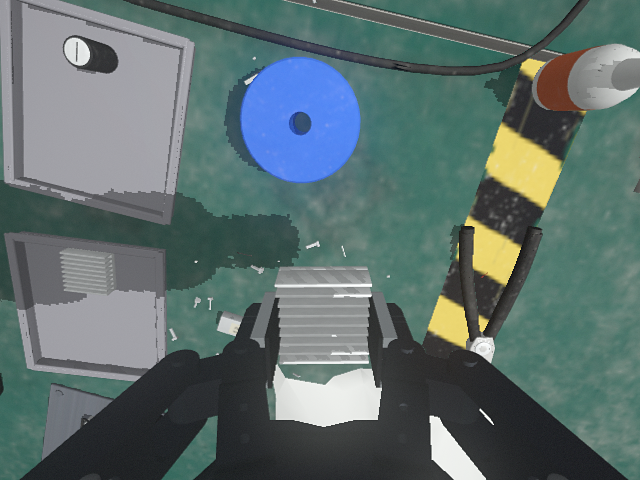

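```bash
python3 - <<'E'
from h import *
p=[.468,-.194]
env.move_to([*p,.08],rpy(93.4))
print(env.move_l([*p,.0155],rate=.08,f_stop=6),wjaw())
move_gripper(0.056);print(wjaw())
env.move_l([*p,.12],rate=.15)
# head to terminal hover
move_gripper(.085)
f=cams.grab_frame("top");crop(f,"e_t.png",320,160,200,150,4)
env.move_to([.44,.36,.2],rpy(134));print(wjaw())
f=cams.grab_frame("wrist");cv2.imwrite("pics/e_w.png",f["color"][:,:,::-1])
for p in ([.4231,.3918,.017],[.4456,.2775,.032]): print(proj(f,p))
E
```

```text
True (0.03836950190572824, array([ 0.4669, -0.1934,  0.0148]), array([-1. ,  0.6,  4. ]), 6.8)
(0.05626423444212926, array([ 0.4654, -0.193 ,  0.0137]), array([0.2, 1.3, 0.3]), 7.1)
(0.08481190293807095, array([0.4413, 0.3583, 0.1995]), array([ 0.5, -0. , -0.2]), 10.5)
[335.43078529 170.22608799]
[269.02504324 275.60987095]
```

View pics/e_t.png

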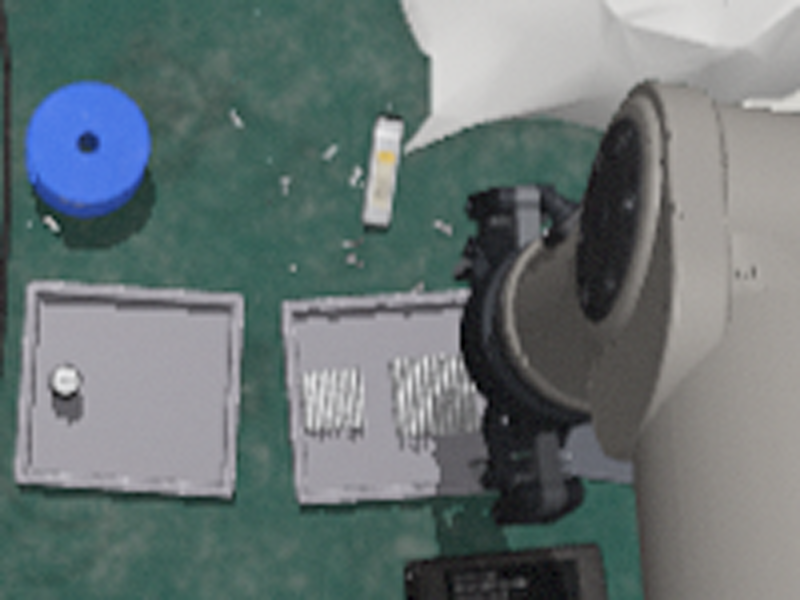

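View pics/e_w.png

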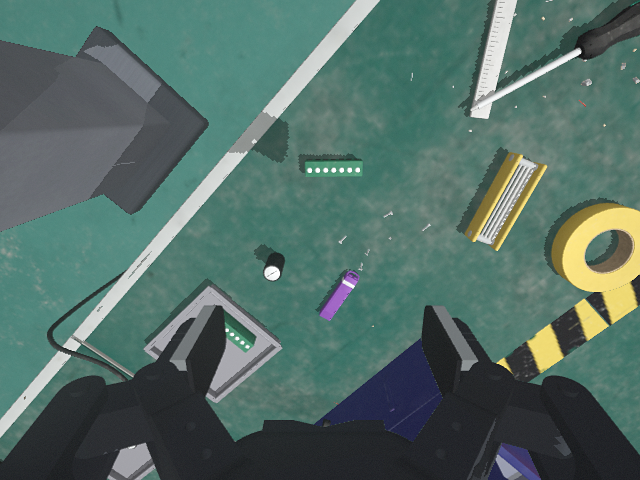

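```bash
python3 - <<'E'
from h import *
f=cams.grab_frame("wrist");C=f["color"].astype(int)
m=np.zeros(C.shape[:2],np.uint8);k=((C[:,:,1]-C[:,:,0]>55)&(C[:,:,1]-C[:,:,2]>20)|(C.min(2)>170))
m[150:190,298:370]=k[150:190,298:370]*255;m=cv2.morphologyEx(m,cv2.MORPH_CLOSE,np.ones((3,3)))
c=max(cv2.findContours(m,0,1)[0],key=cv2.contourArea)[:,0];print(cv2.boundingRect(c))
P=np.array([onz(f,u,v,.017)[:2] for u,v in c],np.float32);r=cv2.minAreaRect(P*1000);print(r)
for y in (44,-136,-2.5,177.5):
  print(y,np.round(solve_ik([.422,.392,.1],rpy(y)) ,2))
print(onz(f,272,271,.032))
E
```

```text
(305, 161, 58, 16)
((420.75238037109375, 391.7778625488281), (51.791969299316406, 13.461381912231445), 43.83702087402344)
44 [-0.32  0.57 -0.66  1.61  0.38  1.09 -1.88]
-136 [-0.02  0.85 -1.26  1.6   0.83  1.32  0.93]
-2.5 [-0.43  0.53 -0.49  1.62  0.27  1.07 -2.61]
177.5 [-0.06  0.78 -1.16  1.6   0.74  1.26  0.18]
[0.44440599 0.28321178 0.032     ]
```

```bash
python3 - <<'E'
from h import *
p=[.421,.392]
env.move_to([*p,.10],rpy(43.8))
env.move_l([*p,.010],rate=.1,f_stop=15);print(wjaw())
move_gripper(0.0);print(wjaw())
env.move_l([*p,.10],rate=.15);print(wjaw())
f=cams.grab_frame("wrist");cv2.imwrite("pics/f.png",f["color"][:,:,::-1])
E
```

```text
(0.08521143565600948, array([0.4214, 0.3927, 0.0107]), array([-0.2,  1.2, -0.3]), 13.0)
(0.012581115104054344, array([0.4212, 0.3923, 0.0103]), array([-0.4, -0.2,  2. ]), 13.6)
(0.012232221507905188, array([0.4206, 0.3912, 0.099 ]), array([ 0.1,  0. , -1.4]), 14.4)
```

View pics/f.png

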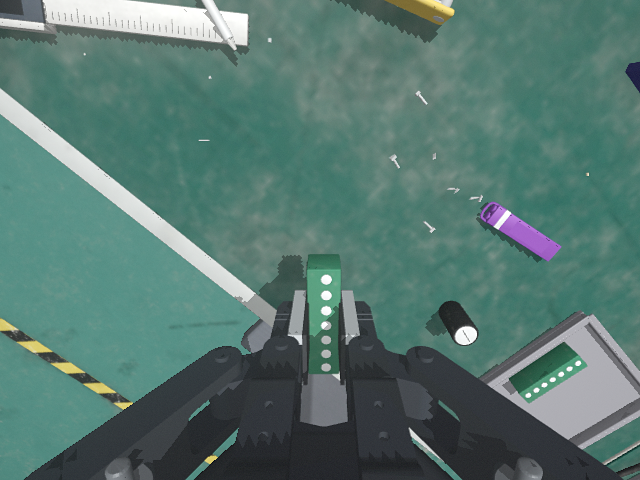

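```bash
python3 - <<'E'
from h import *
p=[.4626,.1397]
env.move_to([*p,.08],rpy(-2.5))
print(env.move_l([*p,.0145],rate=.07,f_stop=6),wjaw())
move_gripper(0.03);print(wjaw())
env.move_l([*p,.12],rate=.15)
move_gripper(.085)
q=[.445,.280]
for y in (0,45,90,-45,-90,-135): 
  s=solve_ik([*q,.1],rpy(y));print(y,None if s is None else np.round(s,2))
env.move_to([.44,.25,.2],rpy(60));print(wjaw())
f=cams.grab_frame("top");crop(f,"g_t.png",120,160,200,150,4)
f=cams.grab_frame("wrist");cv2.imwrite("pics/g_w.png",f["color"][:,:,::-1]);print(proj(f,[.445,.28,.032]))
E
```

```text
False (0.012476686545061748, array([0.4631, 0.1399, 0.0149]), array([-1. ,  0.1,  0.6]), 16.5)
(0.03016740997881593, array([0.4628, 0.1398, 0.0148]), array([ 0.5, -0.5, -0.5]), 16.8)
0 [-0.17  0.44 -0.55  1.76  0.27  1.02 -2.4 ]
45 [-0.07  0.48 -0.69  1.75  0.35  1.04 -1.68]
90 [ 0.02  0.53 -0.84  1.75  0.44  1.07 -0.97]
-45 [-0.6   0.38  0.01  1.77 -0.01  0.98 -2.94]
-90 [ 0.16  0.63 -1.08  1.75  0.61  1.14  2.03]
-135 [ 0.16  0.63 -1.08  1.75  0.61  1.14  1.25]
(0.08498062913057684, array([0.4402, 0.2488, 0.1994]), array([ 1.3, -0.7, -0.7]), 19.1)
[310.45204436 179.51804197]
```

View pics/g_t.png

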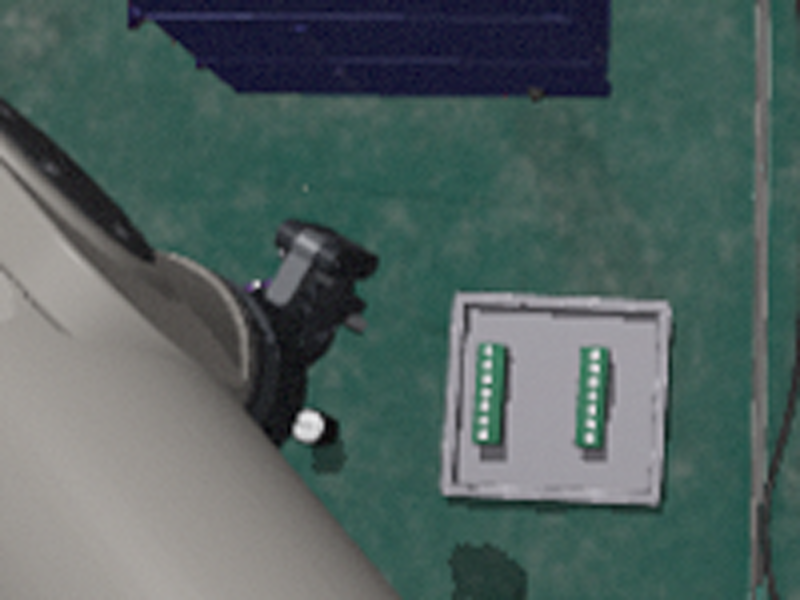

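View pics/g_w.png

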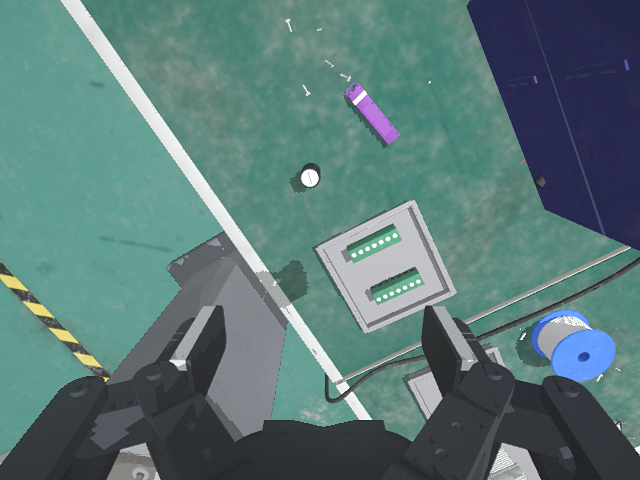

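```bash
python3 - <<'E'
from h import *
f=cams.grab_frame("wrist");m=np.zeros((480,640),np.uint8);m[160:192,296:325]=(f["color"].min(2)[160:192,296:325]>130)*255
c=max(cv2.findContours(m,0,1)[0],key=cv2.contourArea);(u,v),r=cv2.minEnclosingCircle(c);p=onz(f,u,v,.032);print(u,v,r,p)
p=p[:2]
env.move_to([*p,.11],rpy(0))
env.move_l([*p,.012],rate=.1,f_stop=15);print(wjaw())
move_gripper(0.0);print(wjaw())
env.move_l([*p,.11],rate=.15);print(wjaw())
f=cams.grab_frame("wrist");cv2.imwrite("pics/i.png",f["color"][:,:,::-1])
E
```

```text
309.17742919921875 177.46774291992188 8.943925857543945 [0.44493095 0.28195483 0.032     ]
(0.0848356937188209, array([0.4455, 0.2825, 0.0127]), array([ 0.2, -0.3, -0.1]), 21.4)
(0.01627727667470668, array([0.4452, 0.2821, 0.0123]), array([0.2, 0.2, 2.4]), 22.0)
(0.016102504340258755, array([0.4443, 0.2813, 0.1091]), array([ 0.1,  0.6, -0.7]), 22.8)
```

View pics/i.png

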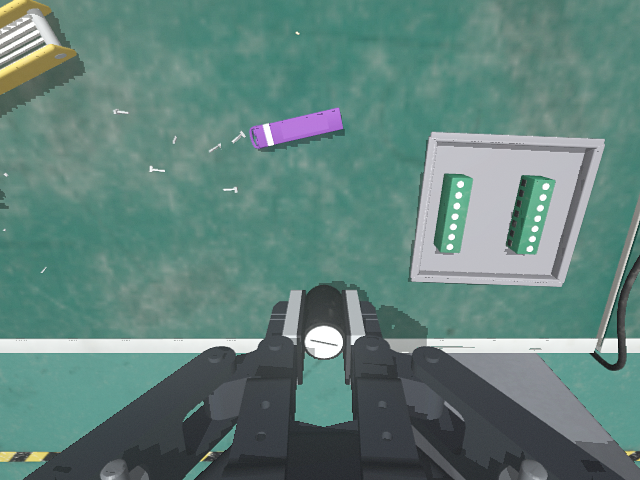

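```bash
python3 - <<'E'
from h import *
p=[.4682,-.0545]
env.move_to([*p,.09],rpy(-3))
print(env.move_l([*p,.0150],rate=.06,f_stop=4),wjaw())
move_gripper(0.034);print(wjaw())
env.move_l([*p,.13],rate=.12)
move_gripper(.085)
env.move_to([.50,-.20,.24],rpy(-6.7));print(wjaw())
f=cams.grab_frame("top");crop(f,"j_t.png",320,160,200,150,4)
f=cams.grab_frame("wrist");cv2.imwrite("pics/j_w.png",f["color"][:,:,::-1])
E
```

```text
True (0.01616168953805864, array([ 0.4678, -0.0545,  0.0153]), array([0.1, 0.4, 4.9]), 25.3)
(0.03403764440823637, array([ 0.4662, -0.0544,  0.014 ]), array([-0.3,  0.3, -0.3]), 25.6)
(0.08522186612892595, array([ 0.4996, -0.1978,  0.2389]), array([-0.3,  0.2, -0.4]), 28.1)
```

View pics/j_t.png

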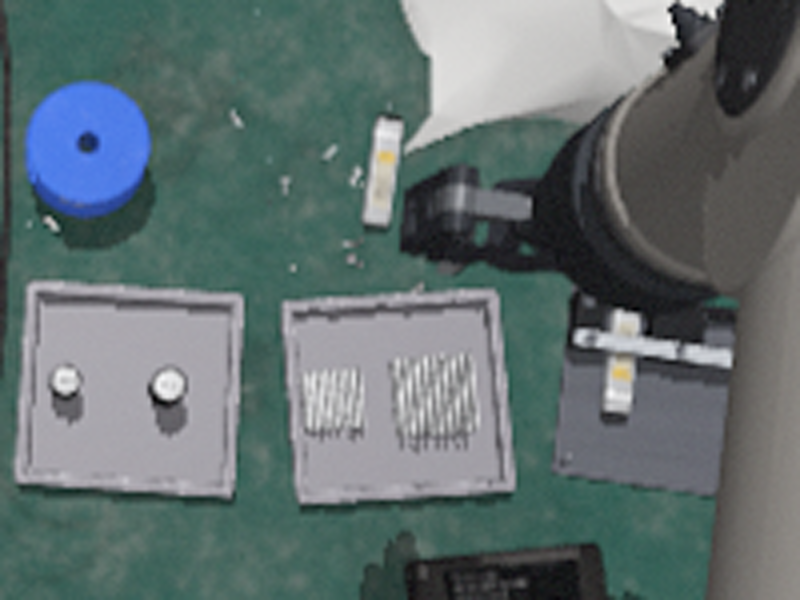

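View pics/j_w.png

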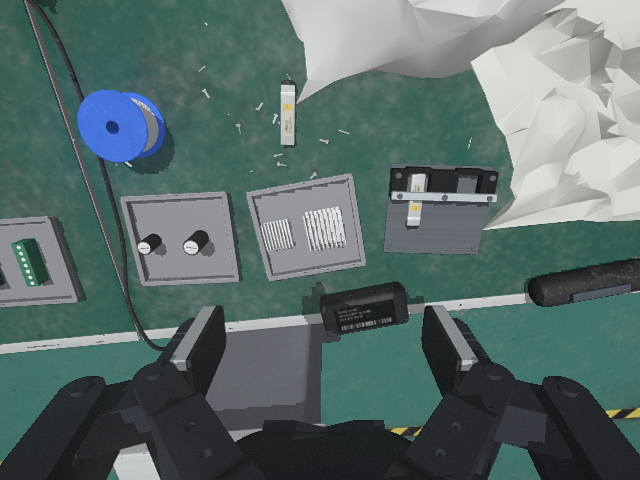

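```bash
python3 - <<'E'
from h import *
f=cams.grab_frame("wrist")
crop(f,"k_d.png",370,150,140,115,5.5);crop(f,"k_m.png",260,70,64,85,7)
E
```

```text
(no output)
```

View pics/k_d.png

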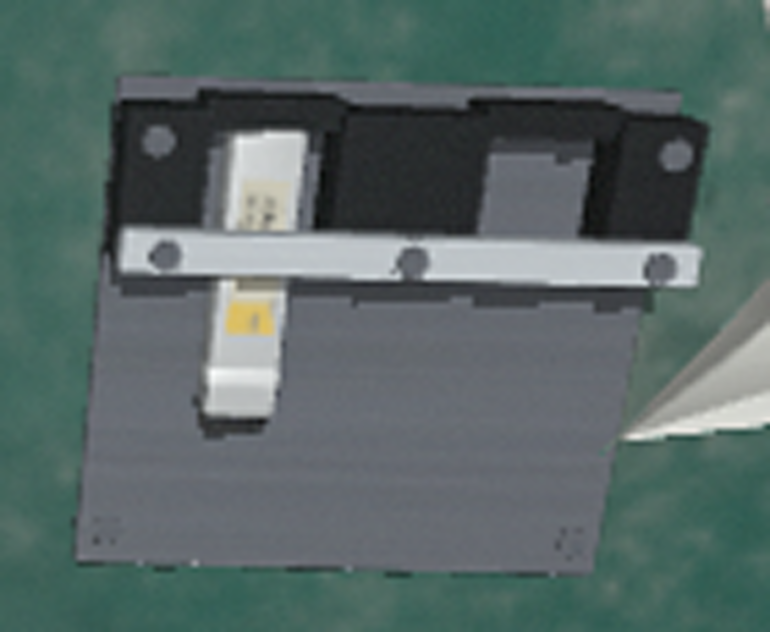

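View pics/k_m.png

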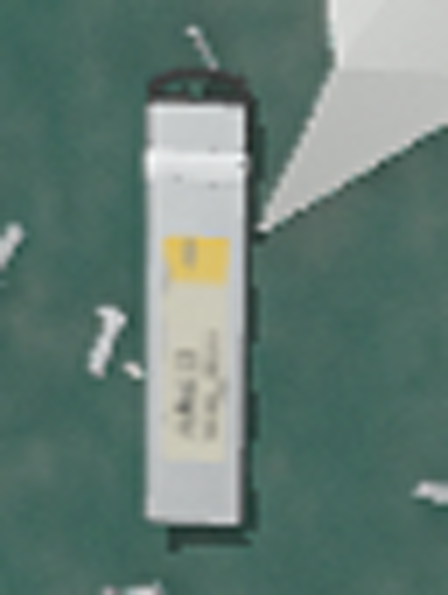

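```bash
python3 - <<'E'
from h import *
f=cams.grab_frame("wrist")
def q(off,s,pts,z): return np.array([onz(f,off[0]+u/s,off[1]+v/s,z)[:2] for u,v in pts])
def ang(v): return np.degrees(np.arctan2(v[1],v[0])).round(2)
M=q((260,70),7,[(146,103),(247,103),(241,525),(146,522)],.009);print("M",M.round(4).tolist());a=(M[0]+M[1])/2;b=(M[2]+M[3])/2;print("centre(y=+3)",(a+b)/2,"len",np.linalg.norm(a-b),"ang",ang(a-b))
P=q((370,150),5.5,[(78,562),(595,575),(120,75),(683,95)],.003);print("plate centre",P.mean(0),"ex",ang(P[2]+P[3]-P[0]-P[1]),"ey",ang(P[0]+P[2]-P[1]-P[3])-90,np.linalg.norm(P[0]-P[1]),np.linalg.norm(P[0]-P[2]))
F=q((370,150),5.5,[(203,415),(272,415),(232,132),(308,132)],.012);a=(F[0]+F[1])/2;b=(F[2]+F[3])/2;print("fixed front",a,"rear",b,np.linalg.norm(a-b),ang(b-a))
B=q((370,150),5.5,[(120,275),(698,287)],.022);print("bar",B,ang(B[0]-B[1])-90)
B=q((370,150),5.5,[(120,228),(700,245)],.022);print("bar",B,ang(B[0]-B[1])-90)
print(read_clock())
E
```

```text
M [[0.6129, -0.1687], [0.6114, -0.1824], [0.5557, -0.1738], [0.5576, -0.1601]]
centre(y=+3) [ 0.58439623 -0.17125633] len 0.05615359835856349 ang -8.8
plate centre [ 0.46762111 -0.31877067] ex -7.74 ey -8.200000000000003 0.10789196029671817 0.10016669924194808
fixed front [ 0.45730401 -0.2903983 ] rear [ 0.51260528 -0.29800585] 0.05582208751289055 -7.83
bar [[ 0.4908543  -0.26699804]
 [ 0.47642537 -0.37461027]] -7.640000000000001
bar [[ 0.49980106 -0.26742497]
 [ 0.48450425 -0.37456965]] -8.129999999999995
28.2833
```

```bash
cat >> h.py <<'E'
O=np.array([.4676,-.3188]);a8=D(-8.0)
def dk(x,y): return O+np.array([np.cos(a8)*x-np.sin(a8)*y,np.sin(a8)*x+np.cos(a8)*y])
E
python3 - <<'E'
from h import *
p=[.5725,-.1695]
env.move_to([*p,.10],rpy(171.2))
move_gripper(.05)
print(env.move_l([*p,.0095],rate=.08,f_stop=8),wjaw())
move_gripper(0.0);print(wjaw())
env.move_l([*p,.10],rate=.12);print(wjaw())
f=cams.grab_frame("wrist");cv2.imwrite("pics/l.png",f["color"][:,:,::-1])
E
```

```text
False (0.05041596068994783, array([ 0.5731, -0.1695,  0.0102]), array([0.7, 0.1, 0.6]), 32.3)
(0.011328676830923012, array([ 0.5729, -0.1695,  0.0101]), array([-1.1, -0.4,  3.1]), 32.7)
(0.011262641713744482, array([ 0.5717, -0.1697,  0.0991]), array([-0.3,  0.9, -0.8]), 33.6)
```

View pics/l.png

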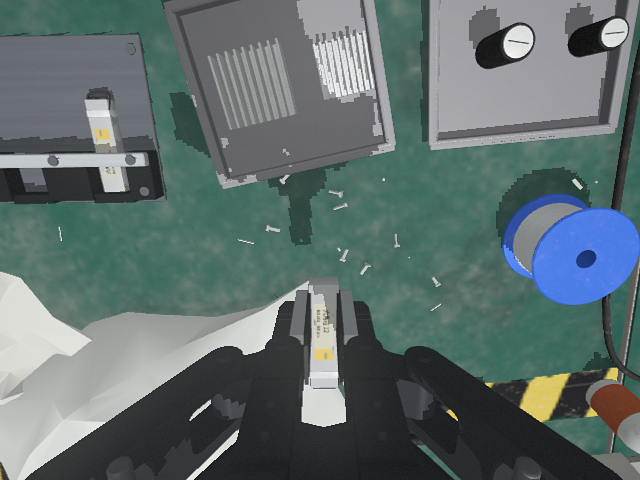

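```bash
python3 - <<'E'
from h import *
p=dk(-6,-26)
env.move_to([*p,.10],rpy(-8));print(wjaw())
print(env.move_l([*p,.0128],rate=.05,f_stop=5),wjaw())
move_gripper(.03);print(wjaw())
env.move_l([*p,.07],rate=.12)
u=dk(-45,-26);env.move_l([*u,.2],rate=.15)
f=cams.grab_frame("wrist");cv2.imwrite("pics/m.png",f["color"][:,:,::-1])
E
```

```text
Traceback (most recent call last):
rig.PlanningError: the arm cannot take that pose within its joint ranges
```

```bash
python3 - <<'E'
from h import *
p=dk(-6,-26);print(p,read_qpos().round(2))
for z in (.1,.0128):
 for y in (-8,-30,-60,-90,90,120,150,172):
  s=solve_ik([*p,z],rpy(y));print(y,None if s is None else np.round(s,2))
E
```

```text
[ -9.09250904 -25.23073118] [ 0.86  0.71 -0.95  1.55  0.6   1.2   1.22]
-8 None
-30 None
-60 None
-90 None
90 None
120 None
150 None
172 None
-8 None
-30 None
-60 None
-90 None
90 None
120 None
150 None
172 None
```

Unit slip (mm vs m) in my helper; nothing moved. Fixing.

```bash
sed -i 's/^def dk(x,y): return/def dk(x,y):\n    x,y=x\/1000,y\/1000\n    return/' h.py
python3 - <<'E'
from h import *
p=dk(-6,-26);print(p)
s=solve_ik([*p,.1],rpy(-8));print(np.round(s,2),np.round(solve_ik([*p,.0128],rpy(-8)),2))
env.move_to([*p,.10],rpy(-8));print(wjaw())
print(env.move_l([*p,.0128],rate=.05,f_stop=5),wjaw())
move_gripper(.03);print(wjaw())
env.move_l([*p,.07],rate=.12)
u=dk(-45,-26);env.move_l([*u,.2],rate=.15)
f=cams.grab_frame("wrist");cv2.imwrite("pics/m.png",f["color"][:,:,::-1])
E
```

```text
[ 0.45803989 -0.34371193]
[ 0.79  0.48 -0.25  1.63  0.13  1.04 -1.2 ] [ 0.76  0.59 -0.2   1.71  0.15  0.86 -1.21]
(0.011197511285995363, array([ 0.4583, -0.3431,  0.0998]), array([-0.8, -0.2, -0.9]), 35.8)
False (0.011331079227261051, array([ 0.4583, -0.3439,  0.0131]), array([ 0.7, -0.4,  0.1]), 37.6)
(0.029456424634498293, array([ 0.4581, -0.3437,  0.0128]), array([ 0.2,  0.4, -0.1]), 38.0)
```

View pics/m.png

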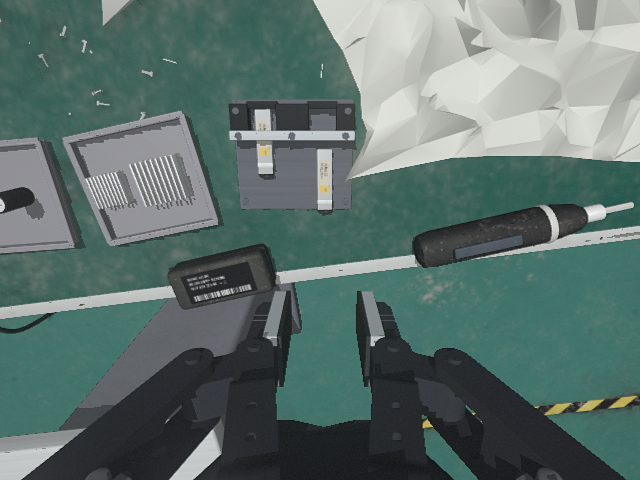

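```bash
python3 - <<'E'
from h import *
f=cams.grab_frame("wrist");crop(f,"n.png",220,90,140,130,5.5)
E
```

```text
(no output)
```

View pics/n.png

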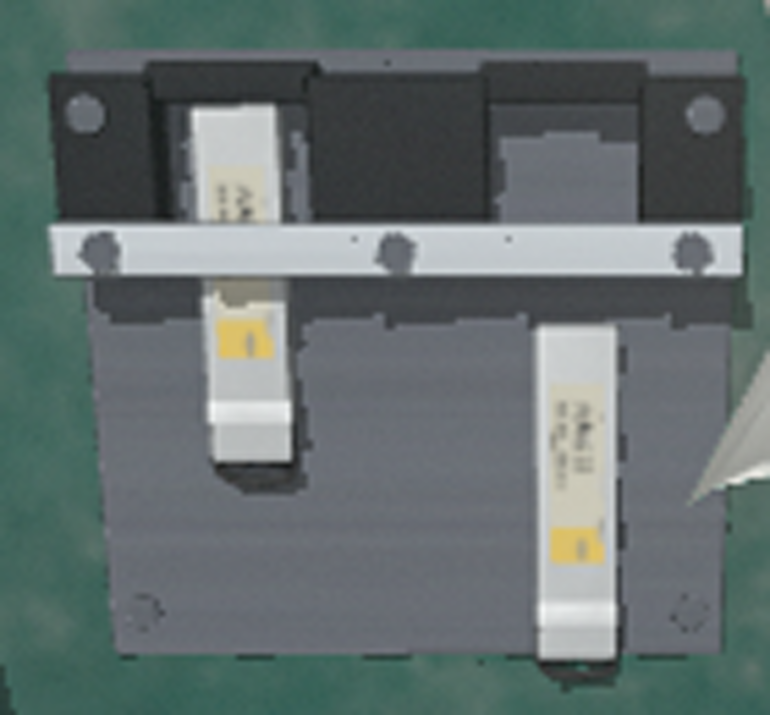

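```bash
python3 - <<'E'
from h import *
f=cams.grab_frame("wrist")
def toD(p): d=p-O;c,s=np.cos(a8),np.sin(a8);return np.array([c*d[0]+s*d[1],-s*d[0]+c*d[1]])*1000
for n,l in dict(mine=[(538,660),(617,660),(537,325),(617,325)],fixed=[(211,462),(291,462),(190,105),(278,105)]).items():
  print(n,[toD(onz(f,220+u/5.5,90+v/5.5,.012)[:2]).round(1).tolist() for u,v in l])
print("plate",[toD(onz(f,220+u/5.5,90+v/5.5,.003)[:2]).round(1).tolist() for u,v in [(117,655),(722,655),(68,52),(737,52)]])
print("slot",[toD(onz(f,220+u/5.5,90+v/5.5,.016)[:2]).round(1).tolist() for u,v in [(487,218),(640,218)]])
E
```

```text
mine [[-48.6, -20.2], [-48.5, -33.9], [8.0, -20.3], [8.0, -33.4]]
fixed [[-14.4, 34.3], [-14.4, 20.9], [41.8, 34.2], [41.8, 20.3]]
plate [[-50.2, 54.8], [-50.0, -52.8], [49.9, 55.0], [49.9, -52.5]]
slot [[24.9, -12.6], [25.0, -36.8]]
```

```bash
python3 - <<'E'
from h import *
p=dk(-35,-26)
env.move_l([*p,.10],rate=.15,attitude=rpy(-8));print(wjaw(),read_orientation())
print(env.move_l([*p,.0128],rate=.06,f_stop=6),wjaw())
move_gripper(0.0);print(wjaw())
q=dk(-35,-23.9);print(env.move_l([*q,.0130],rate=.03,f_stop=10),wjaw())
q=dk(-24,-23.9);print(env.move_l([*q,.0130],rate=.03,f_stop=10),wjaw())
f=cams.grab_frame("wrist");cv2.imwrite("pics/o.png",f["color"][:,:,::-1])
E
```

```text
(0.029942033279946552, array([ 0.4299, -0.3401,  0.1007]), array([-0.3,  0.6,  0.8]), 40.6) [ 3.14089930e+00 -1.35290517e-03 -1.39632060e-01]
False (0.030137035690569927, array([ 0.4297, -0.3399,  0.0132]), array([ 0.3,  0.4, -0.4]), 42.2)
(0.011163617589808317, array([ 0.4297, -0.34  ,  0.0134]), array([-0.5,  0.5,  3.6]), 42.5)
False (0.01105185770260604, array([ 0.43  , -0.3378,  0.0134]), array([-0.5,  0.3,  3.4]), 42.8)
True (0.010730747685281875, array([ 0.43  , -0.3379,  0.0134]), array([-0.3, -0.2,  4.2]), 43.0)
```

View pics/o.png

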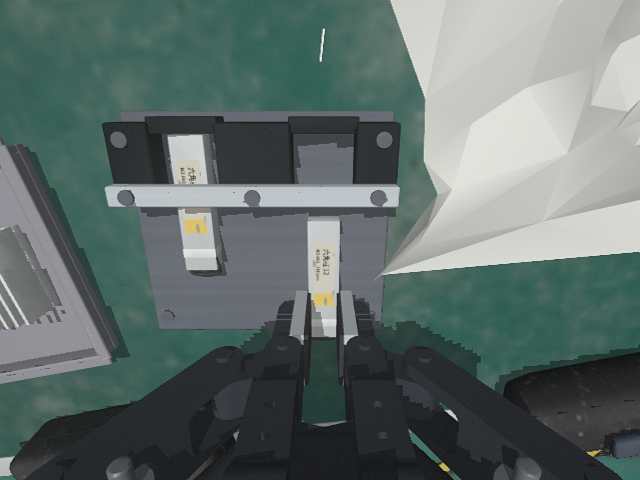

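```bash
python3 - <<'E'
from h import *
q=dk(-35,-23.9);print(env.move_l([*q,.0145],rate=.03),wjaw())
q=dk(-22,-23.9);print(env.move_l([*q,.0145],rate=.03,f_stop=12),wjaw())
f=cams.grab_frame("wrist");crop(f,"p.png",90,90,320,260,2.4)
E
```

```text
False (0.0110165579374798, array([ 0.4292, -0.3371,  0.014 ]), array([-0.1, -0.3,  0.1]), 43.3)
False (0.011207061716472327, array([ 0.4425, -0.3393,  0.0144]), array([0.6, 0.4, 0.8]), 43.9)
```

View pics/p.png

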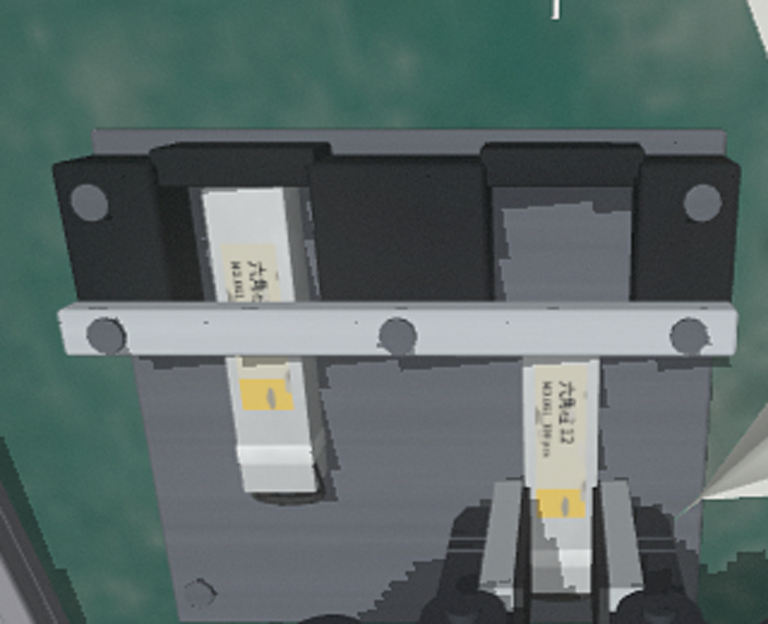

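```bash
python3 - <<'E'
from h import *
def toD(p): d=p-O;c,s=np.cos(a8),np.sin(a8);return np.array([c*d[0]+s*d[1],-s*d[0]+c*d[1]])*1000
w=cams.grab_frame("wrist");t=cams.grab_frame("top")
c1,d1=ray(w,90+700/2.4,90+498/2.4);c2,d2=ray(t,320+762/4,160+440/4)
A=np.stack([d1,-d2],1);k=np.linalg.lstsq(A,c2-c1,rcond=None)[0];P1=c1+k[0]*d1;P2=c2+k[1]*d2
print(P1,P2,toD(P1[:2]),toD(P2[:2]))
crop(w,"q.png",300,200,160,160,4.5)
E
```

```text
[ 0.44422951 -0.36651057  0.0103757 ] [ 0.4448325  -0.36497626  0.0098562 ] [-16.50302032 -50.49879523] [-16.11943452 -48.89549429]
```

View pics/q.png

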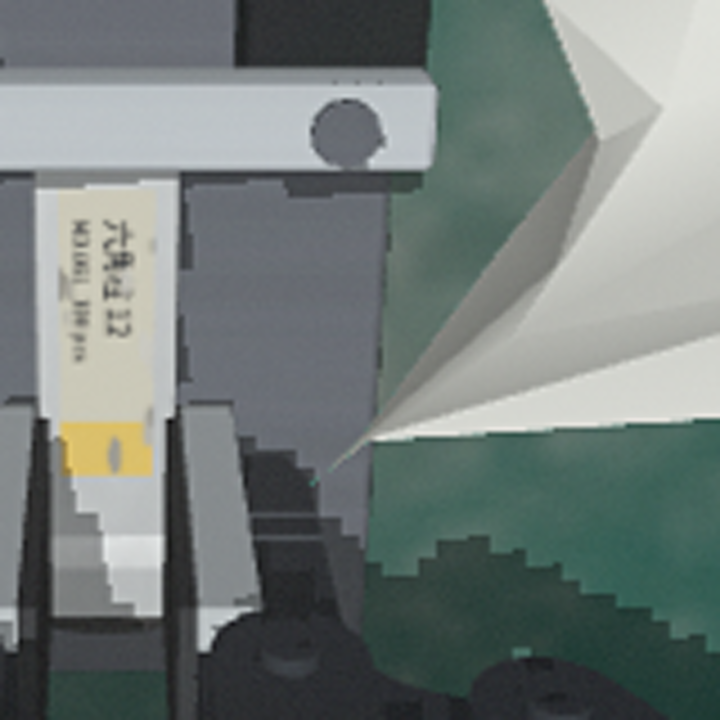

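```bash
python3 - <<'E'
from h import *
y=-23.9
print(env.move_l([*dk(-33,y),.0145],rate=.04,f_stop=15),wjaw())
print(env.move_l([*dk(-33,y),.0135],rate=.03,f_stop=5),wjaw())
move_gripper(.026);print(wjaw())
env.move_l([*dk(-33,y),.07],rate=.12)
env.move_l([*dk(-75,y),.07],rate=.15)
f=cams.grab_frame("wrist");cv2.imwrite("pics/r.png",f["color"][:,:,::-1]);np.savez("r.npz",**f)
E
```

```text
False (0.011231408432786118, array([ 0.4311, -0.338 ,  0.0145]), array([-0.7,  0.6,  0.2]), 44.5)
False (0.011066428345843421, array([ 0.4319, -0.338 ,  0.0136]), array([-0. ,  0.1,  1. ]), 44.7)
(0.02561201848202555, array([ 0.4316, -0.3378,  0.0134]), array([-0. , -0.1,  0.2]), 45.0)
```

View pics/r.png

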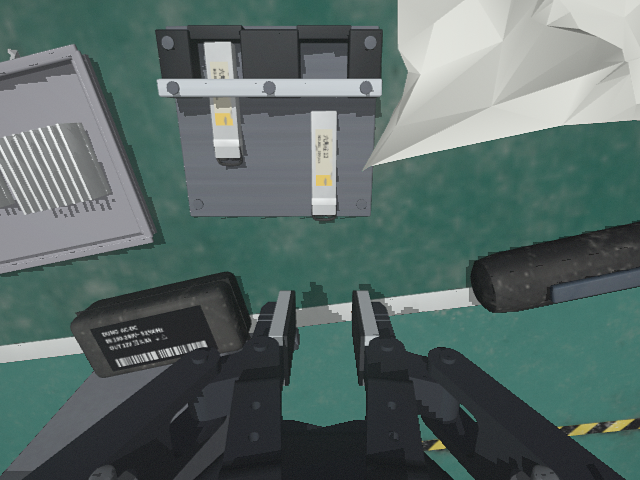

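```bash
python3 - <<'E'
from h import *
y=-24.5
def toD(p): d=p-O;c,s=np.cos(a8),np.sin(a8);return np.array([c*d[0]+s*d[1],-s*d[0]+c*d[1]])*1000
f=cams.grab_frame("wrist")
print([toD(onz(f,u,v,.012)[:2]).round(1).tolist() for u,v in [(311,112),(334,111),(312,214),(336,214),(204,42),(231,42),(215,159),(241,158)]],[toD(onz(f,u,v,.016)[:2]).round(1).tolist() for u,v in [(300,78),(348,78)]])
move_gripper(0.0)
y=-23.9
env.move_l([*dk(-72,y),.07],rate=.1);print(wjaw())
print(env.move_l([*dk(-72,y),.014],rate=.08,f_stop=6),wjaw())
print(env.move_l([*dk(-45,y),.014],rate=.03,f_stop=6),wjaw())
f=cams.grab_frame("wrist");cv2.imwrite("pics/s.png",f["color"][:,:,::-1])
E
```

```text
[[10.5, -17.6], [11.0, -29.6], [-44.7, -17.5], [-44.7, -31.3], [42.9, 34.5], [42.9, 21.3], [-13.6, 35.0], [-13.1, 20.8]] [[26.4, -12.5], [26.4, -36.2]]
(0.00011929249649170343, array([ 0.3934, -0.3324,  0.0701]), array([ 0. ,  0.1, -0.2]), 46.8)
False (0.00018281935267939632, array([ 0.3934, -0.3327,  0.0143]), array([0.5, 0.6, 0.3]), 47.6)
False (-0.0002098635818141806, array([ 0.4195, -0.3362,  0.0139]), array([ 0.3,  0.4, -0. ]), 48.7)
```

View pics/s.png

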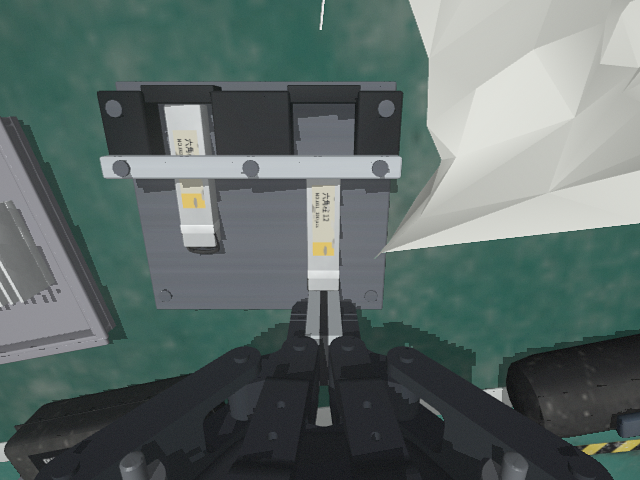

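```bash
python3 - <<'E'
from h import *
y=-23.9
print(env.move_l([*dk(-24,y),.014],rate=.025,f_stop=7),wjaw())
f=cams.grab_frame("wrist");crop(f,"t.png",90,40,330,300,2)
E
```

```text
False (-0.00013683695561200664, array([ 0.4403, -0.3391,  0.0139]), array([-0.6, -0.7,  0.6]), 49.7)
```

View pics/t.png

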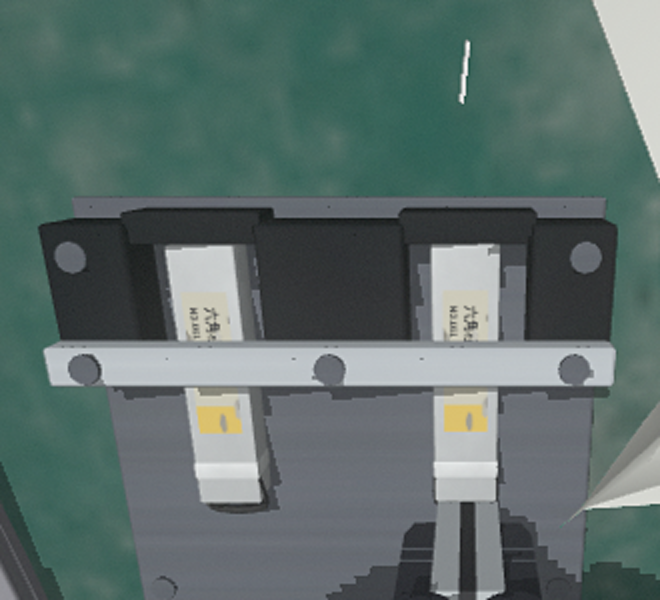

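```bash
python3 - <<'E'
from h import *
y=-23.9
print(env.move_l([*dk(-16,y),.014],rate=.02,f_stop=8),wjaw())
p=read_ee_pos();print(((p[:2]-O)*1000).round(1), read_ft_force())
env.move_l([*dk(-60,y),.014],rate=.08)
env.move_l([*dk(-60,y),.15],rate=.15)
env.move_l([*dk(-75,y),.22],rate=.15)
f=cams.grab_frame("wrist");cv2.imwrite("pics/u_f.png",f["color"][:,:,::-1])
def toD(p): d=p-O;c,s=np.cos(a8),np.sin(a8);return np.array([c*d[0]+s*d[1],-s*d[0]+c*d[1]])*1000
us,vs=[],[]
for a in [(-60,60),(-60,-60),(60,60),(60,-60)]:
    u,v=proj(f,[*dk(*a),.01]);us.append(u);vs.append(v)
u0,v0=max(0,int(min(us))),max(0,int(min(vs)));print(u0,v0)
crop(f,"u.png",u0,v0,int(max(us))-u0,int(max(vs))-v0,5)
E
```

```text
True (0.00019326962850781291, array([ 0.4408, -0.3391,  0.0131]), array([-0.7, -0.6, -0.1]), 50.1)
[-26.8 -20.3] [-0.7113361  -0.55586496 -0.14124454]
228 47
```

View pics/u.png

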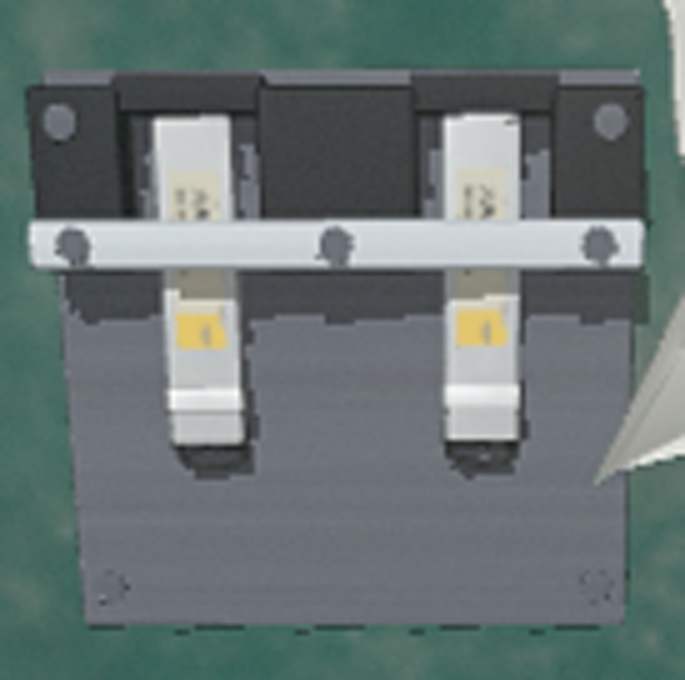

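```bash
python3 - <<'E'
from h import *
env.move_j([1.145,.311,.014,1.512,-.004,1.319,-.027]);print(wjaw())
f=cams.grab_frame("top");crop(f,"v_t.png",180,160,340,160,2.3)
f=cams.grab_frame("side");crop(f,"v_s.png",220,180,240,180,3.3)
E
```

```text
(8.868921093316874e-05, array([ 0.2075, -0.5086,  0.2381]), array([ 0.3,  0.5, -1.1]), 53.4)
```

View pics/v_t.png

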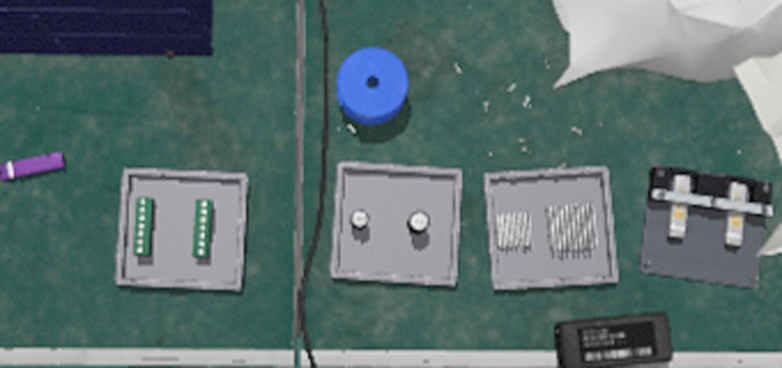

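View pics/v_s.png

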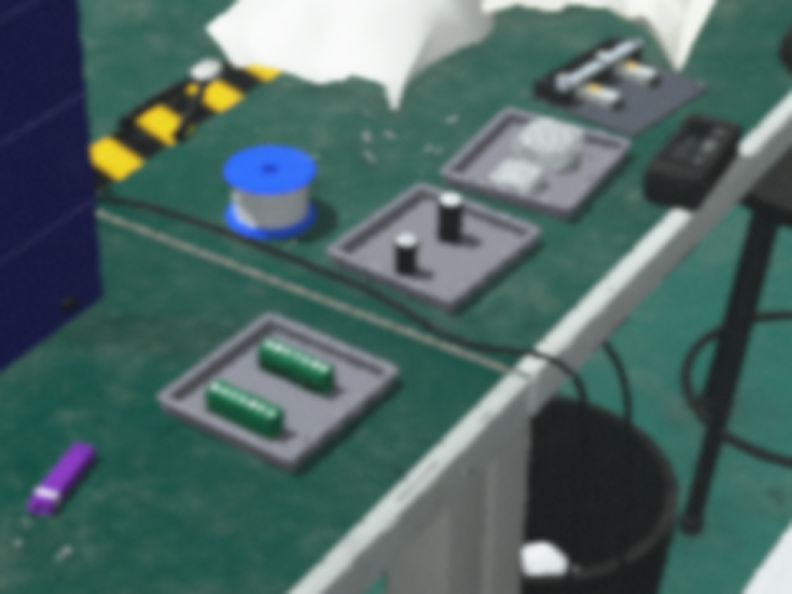

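All four parts are in place, with the spool, brick and purple module unmoved and the arm clear.

```bash
python3 - <<'E'
from h import *
print(ticket.hand_in(),read_clock())
E
```

```text
the job is handed in; nothing more can be done
the job is handed in; nothing more can be done
```

I sorted all four parts in the order asked and handed the job in at about 53 s on the robot clock.

- **Trays:** the heat sink and the terminal strip lie flat, and the capacitor stands upright. Each is in the empty area of the tray that holds its kind.
- **Module:** I took the light-grey one with its loop at the far end, not the purple one. I turned it end for end, laid it on the dock plate and pushed it under the bar.
- **Home against the stop:** the push ended on the 8 N force stop. In the last wrist picture its ends line up with the fixed module to within about 0.5 mm.
- **Last checks:** the final top and side pictures show all four in place. The spool, power brick and purple module have not moved, and the arm was back at its start pose, clear of everything.

Some things did not go to plan:
- **First slide attempt:** it tripped the force stop straight away, most likely because the fingertips were rubbing on the plate. I raised the tool about 1 mm to continue.
- **Crumpled paper by the dock:** its corner came very close to the finger. I backed off, let go of the module and pushed it home from the loop end with the fingers closed. No contact force showed.
- **Dock position:** camera and robot positions differed by 1 to 2 mm sideways. I corrected this by comparing the module with the slot in the same picture.
- **Unit slip:** one mix-up of mm and m in a helper only raised a planning error, and nothing moved.

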